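# Set a drilled template on its two pins and square the straightedge to it

### The arm

A 6-joint arm with a two-finger parallel gripper is mounted at the origin on a cart in front of the work surface, level with it; the furniture and walls round the work are solid. World frame = base frame: x ahead of the robot, y to its left, z up, the work surface at z = 0. Lengths are in m, angles in degrees, forces in N, time in s.
With the tool pointing down it reaches from about 0.25 to 0.725 m from the base axis. Payload 9.7 kg.
Tool frame: the origin (TCP) lies on the centre line of the jaws, within the pads' length; the fingertips stand bot.nose_length ahead of it and the grasp point (between the pads) lies 11 mm behind it (bot.nose_length is the distance from the TCP to the fingertips, in m); z points along the fingers, y is the line along which they close (so a half turn about z gives the same grasp; the last joint's range is limited). The gripper opens to 85 mm and grips with 20 to 120 N. Pads are 22 mm wide; open, the fingers measure 114 mm over their backs; the gripper's body (76 mm by 85 mm) begins 54 mm behind the grasp point. The pads swing forward as they close: fully open they stand 13 mm farther back than shut.
Start: joints at [65.661, 4.979, 10.078, 95.1, 0, 90], TCP at [0.227, 0.501, 0.206] pointing down, gripper open.
Joint ranges: [-179.16, 179.16], [-48.56, 103.87], [-65.8, 70.77], [-126.05, 130.52], [-82.76, 87.17], [-180, 180]. Speed limits (degrees/s): [127.2, 127.2, 147.25, 180, 180, 180].

### API

Orientations are given as [roll, pitch, yaw] about the fixed x, y, z axes, in that order (R = Rz(yaw) Ry(pitch) Rx(roll)).
In Python, from workcell import bot gives the robot as it stands. The module is installed in compiled form; this text tells all that it offers.
- The arm moves only by the shell command python3 -m inch 'ROWS' [OPENING] [FORCE]. ROWS is JSON, a list of rows, each a list of 4 numbers: the shift along the world's x, y, z in cm, then the turn about the world's z in degrees. A call has exactly 8 rows; each row is the pose to reach, as a shift and turn from the pose commanded when the call began; what a row does not reach only later rows make up. A row lasts 1/8 s, in which the tool goes at most 62.5 mm and 10.7 degrees, less where a joint would pass 70% of its speed; a pose out of reach is approached as far as the arm can. A call with a gripper value outside its range is refused whole. OPENING is the finger opening in cm, from 0 to 8.54, set as the call begins (- or left out, the last holds). The fingers move at their own pace and stop on an object; FORCE is the grip in N (left out, the last holds). Time passes only in rows, so rows that repeat a pose let the fingers close, or fill a call up. It gives the time, the measured TCP pose, the force, the opening and the grip force at its end, in the units of the state.
- bot.get_obs(): the state, without advancing time (a new reading comes with each control period).
- bot.camera(name): name is "scene" or "top" or "wrist"; returns a dict with "img" (400x640x3 uint8, red, green, blue), "fovy" (degrees; the focal length in pixels is half the picture's height over the tangent of half this angle, whatever the lens; pixels are square), "cx", "cy" (the principal point, pixels), "R" (3x3) and "t" (3): a world point X has camera coordinates R X + t; the wrist camera has in their place "mount" (4x4, takes a point from camera to tool coordinates, whose origin is the TCP and whose axes are the flange's). Camera axes: x right, y down, z forward; pixel columns grow to the right and rows downward; lengths in m; the calibration is good to about 2 mm. A picture is of the moment at which its call begins: read the wrist's pose just before it. There is no depth.
- bot.job_done(): hands the job in; it is judged then, once.
Trained networks look in a picture, given as the dict that the camera call returned (one of the last four; its "shot" number tells which), for a name from the list of things; names that differ only in an ending like _2 or _b are one class to them, and where a whole thing is asked for, a point or a joint stands for the part that bears it (a point fixed in the world has none). Each returns a list of dicts, best first, with "score" (0 to 1); they miss things now and then, are a little off and sometimes report something else, mostly with a low value. They report only what shows in the picture. A call takes as long as a camera call.
- bot.find_in(thing, picture): "point" ([column, row] in pixels, amid what is visible of it).
- bot.landmark_of(thing, picture): "point" ([column, row] in pixels: a listed point, or the origin of a listed thing).
The state is a dict: "time": time; "q": joint angles; "qd": joint speeds; "joint_efforts": joint torques, N m; "ee_pos": TCP position; "tcp_rot": TCP orientation; "wrist_force": force on the tool from outside, world axes, zero at the start; "torque": the same for the moment, N m; "opening": finger opening in m; "grasp_force": force on a finger pad.
Only numpy, scipy, OpenCV 4.12 (cv2) and the standard library are available. Lean on these libraries where they do the work, as an engineer would, in place of code of your own. Each camera call takes 0.05 s, during which the arm holds its last target. There are 200 camera calls.

### The job

The yellow template is hooked over one pin of the green cutting board and lies crooked on top of the other pin. Push it round until its slot drops over that second pin and it lies flat on the board, fully home on both pins; then slide the aluminium straightedge on the board up against the template's near long edge, the one with the ruler ticks, until it is flush along it and roughly centred. Leave the tape roll, pin case and red spool where they are.

Things in the scene. Friction and masses are not known exactly. Their poses are not given: they have to be found in the camera images.
- board: Fixed cutting board, plywood with a green gridded mat, 200 (x) x 220 (y) x 12 mm; its top is 12 mm above the desk. Origin at the centre of its underside; x points away from the robot at yaw 0, z up. Two upright steel pins, 10 mm thick, 12 mm tall above the mat, tops tapered, at (30, 65) and (30, -65) mm.
- hooked_pin (a point): Centre of the top of the board's pin at (30, 65) mm, the one that is already in the template's round hole.
- free_pin (a point): Centre of the top of the board's other pin, at (30, -65) mm; at the start the template's underside rests on it, beside the slot.
- template: Loose yellow plate, about 0.2 kg, 80 (x) x 190 (y) x 8 mm: x -40 to +40, y +30 to -160. Ruler ticks along its -x edge, black dots along +x. Origin: centre of its 12 mm round hole, underside. It starts turned 0.12 to 0.22 rad anticlockwise (from above), slot end swung to the board's +x side, up on the free pin, tilted 4 degrees. It swings freely about the hooked pin.
- template_slot (a point): Centre of the template's slot (12 mm in x, 17 mm in y) on the underside, at template (0, -130, 0) mm. Once over the free pin, that end drops by its own weight. Seated, the template's axes are parallel to the board's, its underside is on the mat and the pins stand 4 mm out of its top.
- template_middle (a point): Middle of the template's upper face, half-way between hole and slot; with the template seated it is 20 mm above the desk.
- straightedge: Loose aluminium straightedge bar, 26 (x) x 180 (y) x 12 mm, 0.18 kg or so, black grip strip on top, lying flat on the board on the robot's side of the template. Origin at the centre of its underside; y along its length, z up.
- straightedge_middle (a point): Centre of the straightedge bar, 6 mm above its underside.
- tape_roll: Bystander: roll of tan tape, 94 mm across, 48 mm high, lying on the desk beyond the board to the left. Origin at the centre of its underside.
- pins: Bystander: round blue and white pin case, 56 mm across, 16 mm high, on the desk left of the board. Origin at the centre of its underside.
- red_spool: Bystander: upright spool of red thread, 28 mm across, 52 mm high, on the desk beyond the board. Origin at the centre of its underside.

How it is judged (in metres and radians):
On the way, in this order (a step that is already met when the one before it is completed fails the run):
1. the template is home on both pins, flat on the board (horizontal distance between template and hooked_pin below 0.004 m and horizontal distance between template_slot and free_pin below 0.0045 m and z of each of template, template_slot in the frame of board below 0.0145 m and angle between the x axis of template and the x axis of board, either way round below 0.035 rad and angle between template's own z axis and vertical below 0.026 rad), for 0.2 s.
2. the straightedge lies flush along the template's near edge (all of step 1 and x of straightedge_middle in the frame of template between -0.056 and -0.05 m and angle between the y axis of straightedge and the y axis of template, either way round below 0.03 rad and y of straightedge_middle in the frame of template between -0.115 and -0.015 m and z of straightedge_middle in the frame of board below 0.021 m and angle between straightedge's own z axis and vertical below 0.04 rad), for 0.2 s.
At the end, for the whole second after the job is handed in: Template flat on the mat (2.5 mm, 1.5 deg), square to the board (2 deg), hole and slot within 4 and 4.5 mm of their pins; straightedge flat on the board, under 3 mm from the ticked edge, parallel within 1.7 deg, middles within 50 mm along it; both at rest (all of step 2 and linear speed of each of template, straightedge below 0.01 m/s); the robot touches nothing.
It fails at once if the tape roll is knocked more than 30 mm away (distance of tape_roll from where it was at the start of the episode above 0.03 m).
It fails at once if the pin case is knocked more than 30 mm away (distance of pins from where it was at the start of the episode above 0.03 m).
It fails at once if the red spool is knocked more than 30 mm away (distance of red_spool from where it was at the start of the episode above 0.03 m).
It also fails if it takes over 48 s, if anything falls off the work surface, if the arm or the gripper's body presses on something with over 40 N, if the wrist force passes 120 N, or if a joint passes its speed limit or range.

## Working session

There is one attempt and no reset: what is moved stays moved. The work goes in short steps, Python scripts to look and compute and a shell command to move; the robot and the scene stay as the last step left them, time stands still between calls to the robot, and variables do not carry over. Pictures are saved under pics/ and viewed, at most 10 in all, crops included, and the job is handed in when it is done.

```bash
mkdir -p pics
cat > h.py <<'E'
from workcell import bot
import numpy as np, cv2
def ray(p,uv):
    f=200/np.tan(np.radians(p["fovy"])/2)
    d=np.array([(uv[0]-p["cx"])/f,(uv[1]-p["cy"])/f,1.])
    R=np.array(p["R"]);t=np.array(p["t"])
    return -R.T@t, R.T@d
def at(p,uv,z):
    o,d=ray(p,uv); return o+d*(z-o[2])/d[2]
def save(p,n): cv2.imwrite("pics/"+n,cv2.cvtColor(p["img"],cv2.COLOR_RGB2BGR))
E
python3 - <<'E'
from h import *
print(bot.get_obs(),bot.nose_length)
Z={"board":0,"hooked_pin":.024,"free_pin":.024,"template":.012,"template_slot":.022,"template_middle":.024,"straightedge":.012,"straightedge_middle":.018,"tape_roll":0,"pins":0,"red_spool":0}
for c in("top","scene"):
    p=bot.camera(c); save(p,c+"1.png")
    for n,z in Z.items():
        for r in bot.landmark_of(n,p)[:1]: print(c,n,np.round(r["point"]),round(r["score"],2),at(p,r["point"],z).round(4))
E
```

```text
{'time': 0.0, 'q': array([6.56608475e+01, 5.00918525e+00, 1.00331536e+01, 9.50991555e+01,
       6.34676777e-04, 9.00002322e+01]), 'qd': array([ 0.05211305, -0.07818975,  0.01278225,  0.02641972, -0.03663862,
        0.05188578]), 'joint_efforts': array([ 9.80627337e-04, -5.20386457e+01,  4.64806330e+01,  1.60690286e-02,
        6.04610045e-05, -3.25251710e-05]), 'ee_pos': array([0.22656104, 0.50087257, 0.20528982]), 'tcp_rot': array([-1.79924813e+02, -6.34371459e-04,  1.55660614e+02]), 'wrist_force': array([ 0.18731449, -0.40080619,  0.71508477]), 'torque': array([ 0.01128763, -0.01699753, -0.03059413]), 'grasp_force': 0.0, 'opening': 0.08532934371566793} 0.008
top board [382. 233.] 0.61 [ 0.4752 -0.3226  0.    ]
top hooked_pin [363. 205.] 0.71 [ 0.5268 -0.2825  0.024 ]
top free_pin [421. 236.] 0.88 [ 0.4674 -0.3976  0.024 ]
top template [360. 211.] 0.94 [ 0.5178 -0.2774  0.012 ]
top template_slot [429. 226.] 0.67 [ 0.4891 -0.4141  0.022 ]
top template_middle [393. 215.] 0.55 [ 0.5079 -0.3415  0.024 ]
top straightedge [369. 259.] 0.8 [ 0.4216 -0.2953  0.012 ]
top straightedge_middle
[... 171 characters left out ...]
. 144.] 0.61 [ 0.659  -0.1852  0.    ]
scene board [347. 277.] 0.97 [ 0.4697 -0.3307  0.    ]
scene hooked_pin [346. 232.] 0.59 [ 0.5329 -0.2822  0.024 ]
scene free_pin [380. 293.] 0.91 [ 0.4666 -0.3979  0.024 ]
scene template [350. 238.] 0.95 [ 0.5345 -0.2925  0.012 ]
scene template_slot [392. 292.] 0.55 [ 0.4803 -0.4128  0.022 ]
scene template_middle [368. 260.] 0.66 [ 0.509  -0.3475  0.024 ]
scene straightedge [311. 284.] 0.63 [ 0.4143 -0.2912  0.012 ]
scene straightedge_middle [314. 286.] 0.68 [ 0.4126 -0.2982  0.018 ]
scene tape_roll [300. 151.] 0.74 [ 0.6653 -0.0751  0.    ]
scene pins [290. 183.] 0.78 [ 0.5797 -0.113   0.    ]
scene red_spool [343. 178.] 0.86 [ 0.6581 -0.1937 -0.    ]
```

```bash
python3 -c "
import cv2
for n,(a,b,c,d) in {'top1':(130,310,260,480),'scene1':(130,350,240,440)}.items():
    i=cv2.imread(f'pics/{n}.png')[a:b,c:d]; cv2.imwrite(f'pics/{n}c.png',cv2.resize(i,None,fx=2.7,fy=2.7,interpolation=2))
"
```

```text
(no output)
```

View pics/top1c.png

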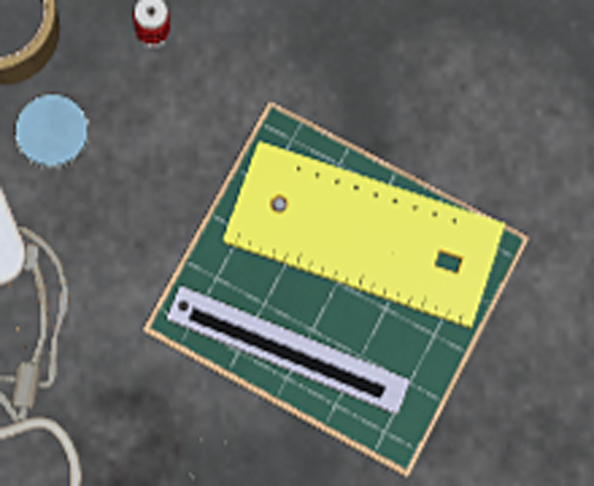

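View pics/scene1c.png

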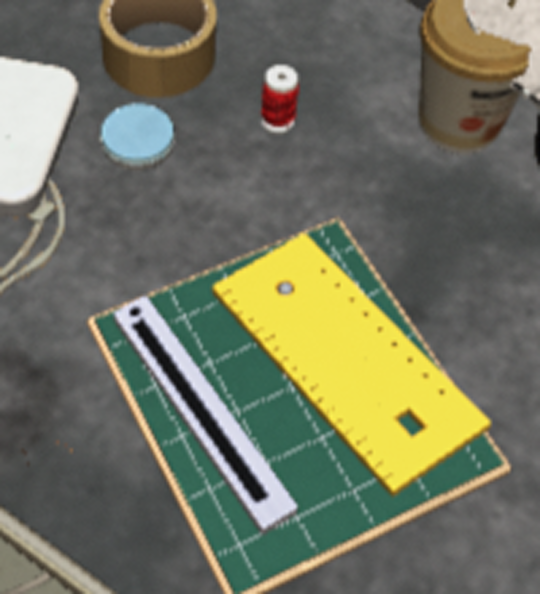

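The top crop shows the template's hole at crop (279,204) and its slot at (449,260), with the slot end swung to +x. The straightedge runs from (180,303) to (395,393). The board corners are at (270,103), (527,237), (408,475) and (147,330). Next I'll refine these poses.

```bash
cat >> h.py <<'E'
def mask(p,kind):
    h=cv2.cvtColor(p["img"],cv2.COLOR_RGB2HSV); H,S,V=h[...,0],h[...,1],h[...,2]
    if kind=="yellow": m=(H>22)&(H<36)&(S>100)&(V>120)
    elif kind=="board": m=((H>65)&(H<95)&(S>70))
    m=m.astype(np.uint8)
    n,l,s,_=cv2.connectedComponentsWithStats(m)
    return (l==1+np.argmax(s[1:,4])).astype(np.uint8)
def quad(p,m,z):
    "min-area rectangle of the mask's outline at world height(s) z"
    c=max(cv2.findContours(m,0,cv2.CHAIN_APPROX_NONE)[0],key=len)[:,0]
    P=np.array([at(p,u,z)[:2] for u in c])*1000
    (x,y),(w,h),a=cv2.minAreaRect(P.astype(np.float32)); 
    if w>h: w,h,a=h,w,a-90
    return np.round([x,y,w,h,(a+90)%180-90],1)   # a: angle of short side (x axis)
E
python3 - <<'E'
from h import *
for c in("top","scene"):
    p=bot.camera(c)
    b=mask(p,"board")|mask(p,"yellow")
    print(c,"board",quad(p,cv2.morphologyEx(b,cv2.MORPH_CLOSE,np.ones((25,25))),.012))
    print("template",quad(p,mask(p,"yellow"),.024))
if 1:
    p=bot.camera("top")
    cr=np.array([(270,103),(527,237),(408,475),(147,330)])/2.7+[260,130]
    C=np.array([at(p,u,.012)[:2] for u in cr])*1000; print(C.round(),C.mean(0).round(1))
    for u in [(180,303),(395,393),(182,290),(410,379),(402,411),(167,319)]: print(u,(at(p,np.array(u)/2.7+[260,130],.024)*1000).round())
E
```

```text
top board [ 472.7 -327.6  194.5  210.1  -27.4]
template [ 506.6 -344.1   82.3  192.2  -17.8]
scene board [ 474.3 -331.7  199.5  209.8  -27.4]
template [ 507.7 -347.4   83.1  189.4  -17.1]
[[ 606. -276.]
 [ 508. -468.]
 [ 332. -378.]
 [ 432. -187.]] [ 469.5 -327.3]
(180, 303) [ 451. -211.   24.]
(395, 393) [ 390. -367.   24.]
(182, 290) [ 461. -212.   24.]
(410, 379) [ 400. -378.   24.]
(402, 411) [ 377. -372.   24.]
(167, 319) [ 439. -202.   24.]
```

```bash
python3 -m inch '[[2,-5.5,0,0],[4,-11,0,-1],[6,-16.5,0,-2],[8,-22,0,-3],[10,-27.5,0,-3],[12,-33,0,-3],[14,-38.5,0,-3],[16,-44,0,-3]]' 0 30
python3 - <<'E'
from h import *
i=cv2.imread("pics/top1.png"); j=cv2.imread("pics/scene1.png")
cv2.imwrite("pics/both.png",np.hstack([cv2.resize(i,(400,250)),cv2.resize(j,(400,250))]))
p=bot.camera("scene")
print(at(p,(412,180),0))
E
```

```text
time: 2.35
ee_pos: [0.387, 0.0593, 0.2063]
tcp_rot: [180.0, 0.1, 152.7]
wrist_force: [1.1, 0.5, 0.6]
opening: -0.0001
grasp_force: 0.0
[ 0.73909376 -0.31287096  0.        ]
```

View pics/both.png

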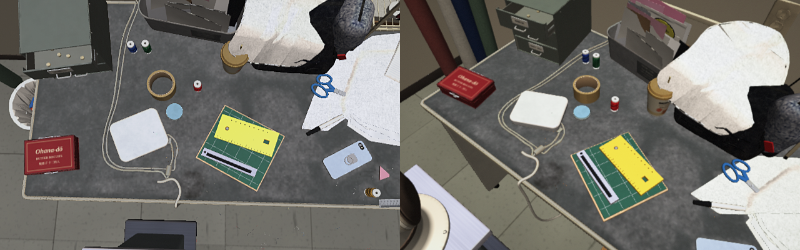

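The view shows the sewing machine and cup well beyond the board, at small-picture (240–330, 10–80). The push side of the board is clear.

```bash
python3 -m inch '[[2.1,-6,0,0],[4.2,-12,0,0],[6.3,-18,0,0],[8.4,-24,0,0],[10.5,-30,0,0],[12.6,-36,0,0],[14.7,-42,-3,0],[16.7,-47.5,-6,0]]'
python3 -m inch '[[0.0,-0.6,-4,0],[0,-0.6,-7,0],[0,-0.6,-9,0],[0,-0.6,-11,0],[0,-0.6,-12,0],[0,-0.6,-12.3,0],[0,-0.6,-12.3,0],[0,-0.6,-12.3,0]]'
python3 - <<'E'
from h import *
print(bot.get_obs()["ee_pos"],bot.get_obs()["time"])
p=bot.camera("scene"); i=cv2.cvtColor(p["img"],cv2.COLOR_RGB2BGR)[150:350,260:460]
cv2.imwrite("pics/s2.png",cv2.resize(i,None,fx=2.8,fy=2.8,interpolation=2))
print(quad(p,mask(p,"yellow"),.024))
E
```

```text
time: 3.4
ee_pos: [0.5492, -0.4018, 0.1532]
tcp_rot: [-180.0, 0.1, 152.6]
wrist_force: [0.6, -0.2, 0.6]
opening: -0.0002
grasp_force: 0.0
time: 4.4
ee_pos: [0.5489, -0.4059, 0.0315]
tcp_rot: [-180.0, 0.1, 152.7]
wrist_force: [-0.5, 0.4, 0.4]
opening: -0.0
grasp_force: 0.0
[ 0.54893781 -0.40594757  0.03147   ] 4.4
[ 507.6 -347.4   83.1  189.5  -17. ]
```

View pics/s2.png

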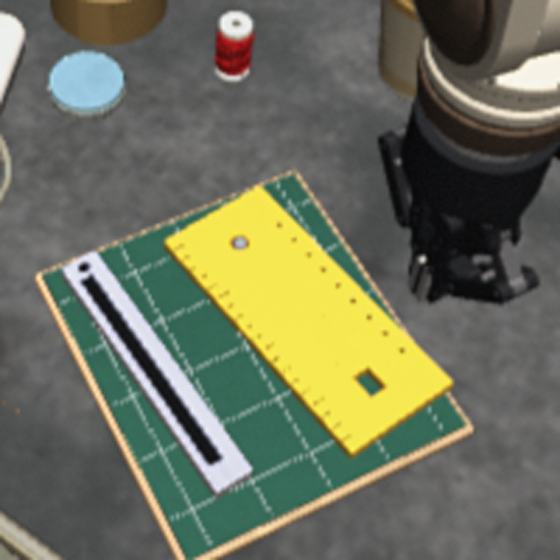

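Run:
```python
from h import *
o=bot.get_obs();print(o["opening"],o["q"].round(1))
for c,sl in (("scene",(260,150,2.8)),("top",(0,0,1))):
    p=bot.camera(c); f=200/np.tan(np.radians(p["fovy"])/2)
    for X in (o["ee_pos"],o["ee_pos"]-[0,0,.008]):
        X=p["R"]@X+p["t"]; u=f*X[:2]/X[2]+[p["cx"],p["cy"]]; print(c,u,(u-sl[:2])*sl[2])
w=bot.camera("wrist"); save(w,"w1.png")
```

```text
7.338987583069655e-05 [-36.5  23.2  12.6  79.3  -0.   -9.1]
scene [409.04271185 259.02755277] [417.31959317 305.27714776]
scene [408.2517161  261.29868105] [415.10480507 311.63630693]
top [425.69031361 195.05513905] [425.69031361 195.05513905]
top [424.93089797 195.83354697] [424.93089797 195.83354697]
```

View pics/w1.png

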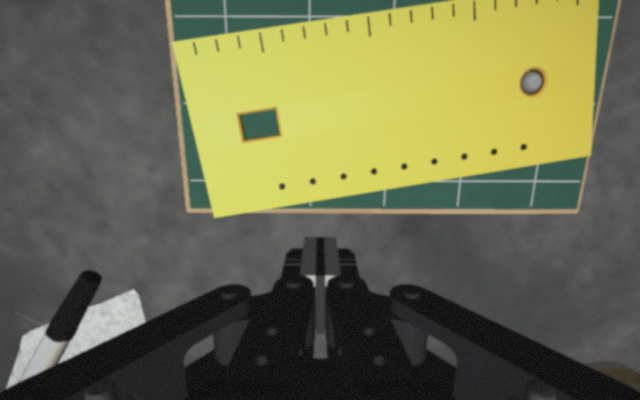

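The wrist view shows the closed tips at (320,240), clear of the board's far edge (row 210) and square to it. The slot is at (260,125). Next I lower the tips and push toward -x.

```bash
python3 -m inch '[[0,0,-0.4,0],[0,0,-0.75,0],[0,0,-0.75,0],[-0.27,0.14,-0.75,0],[-0.53,0.28,-0.75,0],[-0.8,0.41,-0.75,0],[-1.07,0.55,-0.75,0],[-1.33,0.69,-0.75,0]]'
cat > w.py <<'E'
from h import *
import sys
o=bot.get_obs(); w=bot.camera("wrist"); save(w,sys.argv[1])
from scipy.spatial.transform import Rotation as Ro
T=np.eye(4);T[:3,:3]=Ro.from_euler("xyz",o["tcp_rot"],degrees=True).as_matrix();T[:3,3]=o["ee_pos"]
M=np.linalg.inv(T@np.array(w["mount"])); w["R"]=M[:3,:3]; w["t"]=M[:3,3]
m=mask(w,"yellow"); q=quad(w,m,.022); print("template(z22)",q)
B=np.array([472,-328.]);a=np.radians(-27.4);R=np.array([[np.cos(a),np.sin(a)],[-np.sin(a),np.cos(a)]])
print("tool in board",R@(o["ee_pos"][:2]*1000-B),"force",o["wrist_force"].round(1),o["time"])
for n,z in(("template_slot",.020),("free_pin",.024),("hooked_pin",.024),("straightedge_middle",.018)):
    for r in bot.landmark_of(n,w)[:1]: print(n,round(r["score"],2),np.round(r["point"]),"board",(R@(at(w,r["point"],z)[:2]*1000-B)).round(1))
E
python3 w.py w2.png
```

```text
time: 5.6
ee_pos: [0.535, -0.3987, 0.0231]
tcp_rot: [180.0, 0.0, 152.7]
wrist_force: [-0.1, 0.1, -0.6]
opening: 0.0001
grasp_force: 0.0
template(z22) [ 509.5 -347.7   86.4  193.3  -18.8]
tool in board [ 88.50214333 -33.74743218] force [-0.1  0.1 -0.6] 5.6
template_slot 0.92 [263. 158.] board [ 50.4 -61.1]
free_pin 0.36 [258. 160.] board [ 50.7 -62.6]
hooked_pin 0.55 [542. 120.] board [32.4 68. ]
```

```bash
python3 -m inch '[[-0.09,0.05,0,0],[-0.18,0.09,0,0],[-0.27,0.14,0,0],[-0.36,0.18,0,0],[-0.44,0.23,0,0],[-0.53,0.28,0,0],[-0.62,0.32,0,0],[-0.71,0.37,0,0]]'
python3 w.py w3.png
```

```text
time: 6.85
ee_pos: [0.5281, -0.395, 0.023]
tcp_rot: [-180.0, 0.0, 152.7]
wrist_force: [-0.1, -0.3, 0.3]
opening: -0.0002
grasp_force: 0.0
template(z22) [ 510.1 -347.9   86.4  193.3  -18.8]
tool in board [ 80.65821069 -33.709762  ] force [-0.1 -0.3  0.3] 6.85
template_slot 0.69 [260. 179.] board [ 52.8 -62.8]
hooked_pin 0.88 [538. 136.] board [31.6 67.4]
```

View pics/w3.png

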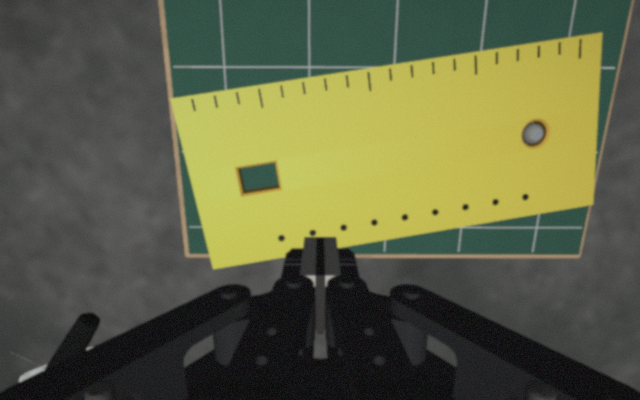

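Run:
```python
from h import *
p=bot.camera("scene"); i=p["img"][200:330,310:440]; print(quad(p,mask(p,"yellow"),.024))
a=cv2.resize(i,(400,400),interpolation=2)
p=bot.camera("top"); i=p["img"][150:260,350:460]
cv2.imwrite("pics/s4.png",cv2.cvtColor(np.hstack([a,cv2.resize(i,(400,400),interpolation=2)]),cv2.COLOR_RGB2BGR))
```

```text
[ 507.6 -347.4   83.1  189.5  -17. ]
```

View pics/s4.png

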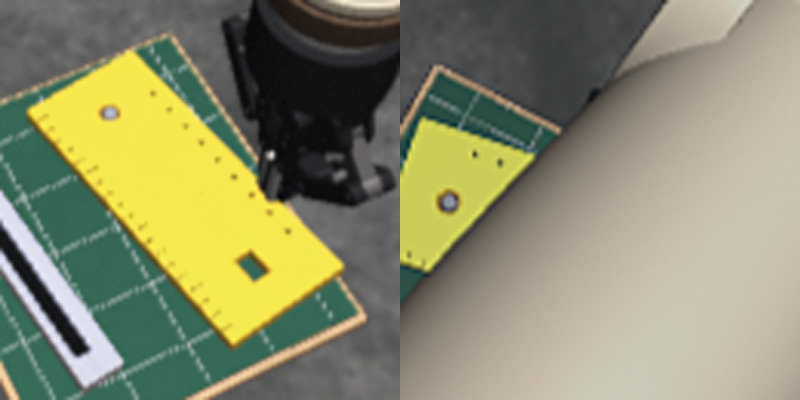

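Run:
```python
from h import *
from scipy.spatial.transform import Rotation as Ro
o=bot.get_obs(); w=bot.camera("wrist"); p=bot.camera("scene")
T=np.eye(4);T[:3,:3]=Ro.from_euler("xyz",o["tcp_rot"],degrees=True).as_matrix();T[:3,3]=o["ee_pos"]
M=np.linalg.inv(T@np.array(w["mount"])); w["R"]=M[:3,:3]; w["t"]=M[:3,3]
for uw,us in (((320,238),(398.4,265)),((312,238),(398.4,264)),((320,238),(400,264))):
    a,d=ray(w,uw); b,e=ray(p,us)
    s=np.linalg.lstsq(np.c_[d,-e],b-a,rcond=None)[0]; print(a+d*s[0],b+e*s[1])
f=200/np.tan(np.radians(w["fovy"])/2)
for X in ([0,0,0],[0,0,.008],[.011,0,.008],[-.011,0,.008]):
    c=np.linalg.inv(np.array(w["mount"]))@np.r_[X,1]; print(X,f*c[:2]/c[2]+[w["cx"],w["cy"]])
B=np.array([472,-328.]);an=np.radians(-27.4);R=np.array([[np.cos(an),np.sin(an)],[-np.sin(an),np.cos(an)]])
for z in(.021,.029): print(z,R@(at(w,(285,258),z)[:2]*1000-B),R@(at(w,(355,247),z)[:2]*1000-B))
```

```text
[ 0.52896602 -0.39525553  0.02566864] [ 0.53018446 -0.39606041  0.02625421]
[ 0.52264678 -0.39609037  0.03863142] [ 0.52422513 -0.39712648  0.0393934 ]
[ 0.52866698 -0.39510108  0.02650318] [ 0.53240932 -0.39763989  0.02831404]
[0, 0, 0] [319.62507264 234.54324532]
[0, 0, 0.008] [319.63494022 228.91479159]
[0.011, 0, 0.008] [319.61738008 208.78795549]
[-0.011, 0, 0.008] [319.65196817 248.43165773]
0.021 [ 94.46656921 -51.5438944 ] [ 88.32920675 -15.58724067]
0.029 [ 90.71977033 -50.69905129] [ 84.87124773 -16.43460901]
```

```bash
python3 -m inch '[[1,-0.52,0,0],[2,-1.04,0,0],[3.1,-1.6,0,0],[3.1,-1.6,-0.5,0],[3.1,-1.6,-0.9,0],[3.1,-1.6,-1.2,0],[3.1,-1.6,-1.5,0],[3.1,-1.6,-1.5,0]]'
python3 -m inch '[[0,0,-0.05,0],[0,0,-0.1,0],[0,0,-0.15,0],[0,0,-0.2,0],[0,0,-0.2,0],[0,0,-0.2,0],[0,0,-0.2,0],[0,0,-0.2,0]]'
```

```text
time: 8.3
ee_pos: [0.5589, -0.411, 0.0078]
tcp_rot: [180.0, -0.0, 152.7]
wrist_force: [-1.3, -0.3, -0.2]
opening: -0.0003
grasp_force: 0.0
time: 9.3
ee_pos: [0.5592, -0.4111, 0.006]
tcp_rot: [180.0, 0.0, 152.7]
wrist_force: [0.8, 0.5, 0.2]
opening: -0.0002
grasp_force: 0.0
```

```bash
python3 -m inch '[[0,0,-0.1,0],[0,0,-0.2,0],[0,0,-0.3,0],[0,0,-0.35,0],[0,0,-0.35,0],[0,0,-0.35,0],[0,0,-0.35,0],[0,0,-0.35,0]]'
```

```text
time: 10.3
ee_pos: [0.5592, -0.4111, 0.0025]
tcp_rot: [-180.0, 0.0, 152.7]
wrist_force: [-0.2, 0.2, 0.3]
opening: 0.0002
grasp_force: 0.0
```

```bash
python3 -m inch '[[0,0,-0.1,0],[0,0,-0.2,0],[0,0,-0.3,0],[0,0,-0.4,0],[0,0,-0.5,0],[0,0,-0.5,0],[0,0,-0.5,0],[0,0,-0.5,0]]'
python3 - <<'E'
from h import *
p=bot.camera("scene"); i=p["img"][200:330,310:440]; print(bot.get_obs()["joint_efforts"],quad(p,mask(p,"yellow"),.024))
w=bot.camera("wrist")["img"][100:400,120:520]
cv2.imwrite("pics/s5.png",cv2.cvtColor(np.hstack([cv2.resize(i,(300,300),interpolation=2),w]),cv2.COLOR_RGB2BGR))
E
```

```text
time: 11.3
ee_pos: [0.5592, -0.4111, -0.0024]
tcp_rot: [-180.0, 0.0, 152.7]
wrist_force: [0.0, 0.5, -0.0]
opening: -0.0003
grasp_force: 0.0
[ 1.53714882e-04 -7.38237119e+01  4.64043975e+01  1.34605431e-03
 -3.07432247e-04  1.02487081e-05] [ 507.6 -347.4   83.1  189.5  -17. ]
```

View pics/s5.png

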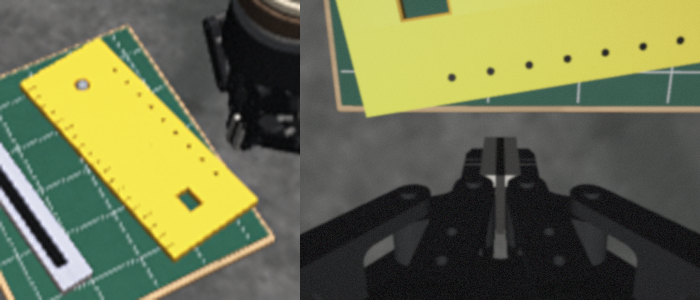

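The tips now sit at board x≈116, clear of the template. They are at least 2.5 mm higher than the stated TCP offset suggested, because TCP z is -2 mm with no contact. I'll push with the TCP at z≈11 mm.

```bash
python3 -m inch '[[0,0,0.7,0],[0,0,1.35,0],[-0.5,0.26,1.35,0],[-1,0.52,1.35,0],[-1.5,0.78,1.35,0],[-1.8,0.93,1.35,0],[-2.1,1.09,1.35,0],[-2.4,1.24,1.35,0]]'
python3 w.py w5.png
python3 -m inch '[[-0.09,0.05,0,0],[-0.18,0.09,0,0],[-0.27,0.14,0,0],[-0.36,0.18,0,0],[-0.44,0.23,0,0],[-0.53,0.28,0,0],[-0.53,0.28,0,0],[-0.53,0.28,0,0]]'
python3 w.py w6.png
```

```text
time: 12.4
ee_pos: [0.5349, -0.3986, 0.011]
tcp_rot: [180.0, -0.0, 152.7]
wrist_force: [0.4, 0.3, 0.8]
opening: -0.0001
grasp_force: 0.0
template(z22) [ 509.4 -348.    86.9  193.8  -18.7]
tool in board [ 88.35104557 -33.68257959] force [0.4 0.3 0.8] 12.4
template_slot 0.81 [257. 163.] board [ 50.7 -61.7]
free_pin 0.27 [407. 143.] board [41.1  3.8]
hooked_pin 0.79 [558. 122.] board [32.  67.3]
straightedge_middle 0.52 [405. 141.] board [41.1  4.7]
time: 13.65
ee_pos: [0.5299, -0.3959, 0.011]
tcp_rot: [180.0, 0.0, 152.7]
wrist_force: [-0.2, -1.3, 0.0]
opening: 0.0
grasp_force: 0.0
template(z22) [ 510.  -348.2   86.9  193.6  -18.8]
tool in board [ 82.59762984 -33.6265049 ] force [-0.2 -1.3  0. ] 13.65
template_slot 0.86 [258. 180.] board [ 52.6 -61.9]
hooked_pin 0.6 [552. 133.] board [30.9 65.7]
```

```bash
python3 - <<'E'
import cv2
i=cv2.imread("pics/w6.png")
for c in(280,295,305,312,320,328,335,350,365):
    print(c,[tuple(int(v) for v in i[r,c]) for r in range(222,282,6)])
E
python3 -m inch '[[-0.09,0.05,0,0],[-0.18,0.09,0,0],[-0.27,0.14,0,0],[-0.36,0.18,0,0],[-0.44,0.23,0,0],[-0.53,0.28,0,0],[-0.53,0.28,0,0],[-0.53,0.28,0,0]]'
python3 w.py w7.png
```

```text
280 [(89, 193, 193), (85, 188, 190), (84, 186, 188), (77, 169, 171), (62, 126, 130), (84, 187, 191), (83, 186, 190), (84, 160, 164), (87, 88, 87), (72, 73, 75)]
295 [(88, 191, 192), (87, 190, 192), (84, 186, 190), (83, 184, 189), (81, 181, 184), (15, 16, 18), (32, 31, 30), (44, 44, 44), (15, 16, 13), (24, 19, 23)]
305 [(86, 188, 191), (83, 186, 189), (85, 187, 190), (54, 75, 76), (52, 55, 55), (51, 53, 54), (52, 53, 52), (55, 54, 54), (53, 53, 52), (63, 65, 66)]
312 [(86, 189, 192), (85, 188, 191), (76, 163, 165), (52, 54, 55), (51, 51, 51), (53, 54, 52), (52, 54, 54), (51, 53, 54), (49, 52, 50), (148, 154, 155)]
320 [(86, 189, 191), (83, 186, 189), (80, 182, 186), (16, 14, 18), (19, 17, 12), (15, 13, 14), (20, 20, 16), (23, 22, 24), (11, 16, 20), (52, 53, 55)]
328 [(82, 186, 187), (82, 184, 188), (82, 185, 188), (49, 50, 49), (50, 52, 52), (54, 55, 55), (53, 55, 56), (50, 53, 53), (53, 55, 58), (149, 155, 156)]
335 [(83, 185, 188), (83, 186, 190), (85, 188, 191), (58, 81, 82), (54, 61, 62), (51, 52, 54), (52, 52, 53), (49, 48, 51), (54, 56, 55), (61, 62, 65)]
350 [(83, 185, 189), (80, 182, 188), (81, 182, 186), (85, 187, 192), (82, 184, 189), (21, 36, 35), (31, 24, 27), (39, 39, 37), (16, 10, 10), (22, 13, 18)]
365 [(83, 186, 190), (84, 187, 191), (82, 184, 189), (81, 183, 189), (82, 183, 190), (74, 90, 60), (75, 87, 58), (88, 104, 116), (77, 79, 77), (66, 68, 69)]
time: 14.9
ee_pos: [0.5246, -0.3931, 0.011]
tcp_rot: [-180.0, 0.0, 152.7]
wrist_force: [-0.4, 0.9, 0.5]
opening: -0.0002
grasp_force: 0.0
template(z22) [ 510.4 -348.4   86.9  193.8  -18.7]
tool in board [ 76.63773307 -33.59914058] force [-0.4  0.9  0.5] 14.9
template_slot 0.82 [255. 191.] board [ 51.7 -63.3]
hooked_pin 0.67 [556. 146.] board [30.8 68.5]
```

Run:
```python
from h import *
p=bot.camera("scene"); w=bot.camera("wrist")
f=200/np.tan(np.radians(p["fovy"])/2)
for z in (-.01,-.002,.01,.02,.03,.04):
  for dx in (0,.011):
    X=p["R"]@np.array([.5592-.888*dx,-.4111+.46*dx,z])+p["t"]; print(z,dx,(f*X[:2]/X[2]+[p["cx"],p["cy"]]-[310,200])/.4333)
f=200/np.tan(np.radians(w["fovy"])/2)
for z in (.008,0,-.01,-.02,-.03,-.04):
    print(z,[(f*c[:2]/c[2]+[w["cx"],w["cy"]]).round() for c in (np.linalg.inv(np.array(w["mount"]))@np.r_[x,y,z,1] for x,y in((.011,-.0145),(.011,.0145),(0.,0),(-.011,0)))])
print(np.array(w["mount"]).round(3))
```

```text
-0.01 0 [231.46637817 156.71473012]
-0.01 0.011 [219.88425949 162.05735545]
-0.002 0 [233.26247848 151.77723976]
-0.002 0.011 [221.59835133 157.14245885]
0.01 0 [236.00859636 144.2281455 ]
0.01 0.011 [224.21926974 149.62737553]
0.02 0 [238.34605645 137.80245393]
0.02 0.011 [226.45033889 143.23012545]
0.03 0 [240.72949055 131.25037952]
0.03 0.011 [228.72545736 136.70657067]
0.04 0 [243.16026848 124.56815662]
0.04 0.011 [231.04594269 130.05293332]
0.008 [array([291., 209.]), array([348., 209.]), array([320., 229.]), array([320., 248.])]
0 [array([290., 214.]), array([349., 214.]), array([320., 235.]), array([320., 255.])]
-0.01 [array([288., 220.]), array([351., 220.]), array([320., 242.]), array([320., 264.])]
-0.02 [array([287., 228.]), array([353., 228.]), array([320., 251.]), array([320., 273.])]
-0.03 [array([284., 236.]), array([355., 236.]), array([320., 261.]), array([320., 284.])]
-0.04 [array([282., 246.]), array([357., 246.]), array([320., 272.]), array([320., 297.])]
[[-0.001 -0.965 -0.262  0.066]
 [ 1.    -0.001 -0.     0.   ]
 [-0.    -0.262  0.965 -0.168]
 [ 0.     0.     0.     1.   ]]
```

Vision and contact together put the real tip about 18 mm above the reported TCP, so the fingers have been passing over the template. I'll retreat, lower to TCP z ≈ -3 mm, and push again.

```bash
python3 -m inch '[[1,-0.52,0,0],[2,-1.04,0,0],[2.6,-1.35,0,0],[2.6,-1.35,-0.5,0],[2.6,-1.35,-1,0],[2.6,-1.35,-1.4,0],[2.2,-1.14,-1.4,0],[1.8,-0.93,-1.4,0]]'
python3 -m inch '[[-0.1,0.05,0,0],[-0.2,0.1,0,0],[-0.3,0.16,0,0],[-0.4,0.21,0,0],[-0.5,0.26,0,0],[-0.6,0.31,0,0],[-0.7,0.36,0,0],[-0.8,0.41,0,0]]'
python3 w.py w8.png
```

```text
time: 16.25
ee_pos: [0.5422, -0.4022, -0.0028]
tcp_rot: [-180.0, 0.0, 152.7]
wrist_force: [0.5, -1.0, -0.0]
opening: -0.0001
grasp_force: 0.3
time: 17.25
ee_pos: [0.5345, -0.3982, -0.003]
tcp_rot: [-180.0, -0.0, 152.7]
wrist_force: [1.1, -1.8, 0.3]
opening: -0.0001
grasp_force: 0.5
template(z22) [ 503.5 -345.2   87.5  193.7  -23.6]
tool in board [ 87.76692248 -33.60121044] force [ 1.1 -1.8  0.3] 17.25
free_pin 0.86 [243. 121.] board [ 30.5 -63.1]
hooked_pin 0.57 [578. 123.] board [31.2 66.5]
```

```bash
python3 -m inch '[[-0.09,0.05,0,0],[-0.18,0.09,0,0],[-0.27,0.14,0,0],[-0.36,0.18,0,0],[-0.45,0.23,0,0],[-0.53,0.28,0,0],[-0.53,0.28,0,0],[-0.53,0.28,0,0]]'
python3 w.py w9.png
```

```text
time: 18.5
ee_pos: [0.5292, -0.3955, -0.003]
tcp_rot: [-180.0, 0.0, 152.7]
wrist_force: [0.0, -0.7, 0.3]
opening: -0.0
grasp_force: 0.0
template(z22) [ 498.8 -340.6   79.   187.8  -27.4]
tool in board [ 81.88046232 -33.56579768] force [ 0.  -0.7  0.3] 18.5
free_pin 0.75 [248. 137.] board [ 30.6 -61.6]
hooked_pin 0.96 [575. 140.] board [31.6 66.5]
```

The template has dropped: the wrist rectangle is 79×188 mm, square to the board at -27.4°, with no contact force. Now I retreat, go over to the robot's side of the straightedge and check.

```bash
python3 -m inch '[[0.9,-0.46,0,0],[0.9,-0.46,4,0],[0.9,-0.46,9,0],[-3,3,9,0],[-7,7,9,0],[-11,10.5,9,0],[-14.1,13.35,9,0],[-14.1,13.35,9,0]]'
python3 w.py w10.png
python3 - <<'E'
from h import *
p=bot.camera("scene"); print(quad(p,mask(p,"yellow"),.02))
for n,z in(("template_slot",.012),("template_middle",.02),("straightedge_middle",.018)):
    for r in bot.landmark_of(n,p)[:1]: print(n,r["score"],at(p,r["point"],z))
b=cv2.imread("pics/w10.png"); a=cv2.resize(cv2.cvtColor(p["img"],cv2.COLOR_RGB2BGR)[190:350,290:430],(350,400))
cv2.imwrite("pics/s10.png",np.hstack([a,b[:, 100:550]]))
E
```

```text
time: 19.75
ee_pos: [0.3874, -0.2609, 0.0878]
tcp_rot: [-180.0, 0.1, 152.7]
wrist_force: [0.5, 0.2, 0.7]
opening: 0.0001
grasp_force: 0.0
template(z22) [ 451.6 -399.6   12.8   36.9    7.4]
tool in board [-105.9807228   20.5893205] force [0.5 0.2 0.7] 19.75
template_slot 0.91 [214. 359.] board [ 24.  -61.2]
straightedge_middle 0.93 [302. 256.] board [-61.8   7.6]
[ 496.  -342.9   82.2  191.9  -27.2]
template_slot 0.55 [ 0.46269016 -0.40586485  0.012     ]
template_middle 0.76 [ 0.50137949 -0.34270733  0.02      ]
straightedge_middle 0.82 [ 0.41140399 -0.29377281  0.018     ]
```

View pics/s10.png

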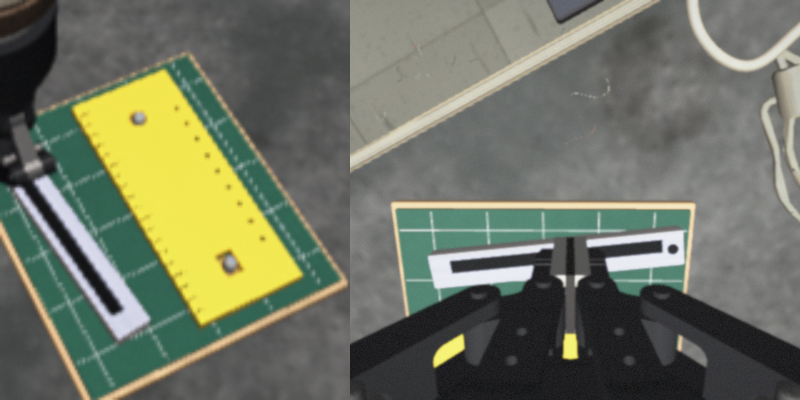

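The picture shows the pin standing in the slot at (230,263) with the template parallel to the board, so it is seated. The bar is at about board (-62, 8), turned about 7°. The finger is on its robot side, so I'll descend and push +x.

```bash
python3 -m inch '[[0,0,-4,0],[0,0,-7,0],[0,0,-8.5,0],[0,0,-9.1,0],[0,0,-9.1,0],[0.45,-0.23,-9.1,0],[0.9,-0.46,-9.1,0],[1.35,-0.7,-9.1,0]]'
python3 -m inch '[[0.27,-0.14,0,0],[0.53,-0.28,0,0],[0.8,-0.41,0,0],[1.07,-0.55,0,0],[1.33,-0.69,0,0],[1.6,-0.83,0,0],[1.78,-0.92,0,0],[1.78,-0.92,0,0]]'
cat > e.py <<'E'
from h import *
p=bot.camera("scene"); print("tmpl",quad(p,mask(p,"yellow"),.02))
h=cv2.cvtColor(p["img"],cv2.COLOR_RGB2HSV)
roi=np.zeros((400,640),np.uint8); roi[215:345,290:440]=1
m=((h[...,1]<60)&(h[...,2]>165)).astype(np.uint8)*roi
m=cv2.morphologyEx(m,cv2.MORPH_OPEN,np.ones((3,3)))
n,l,s,c=cv2.connectedComponentsWithStats(m); k=1+np.argmax(s[1:,4]); m=(l==k).astype(np.uint8)
print("bar",quad(p,m,.024))
B=np.array([472,-328.]);a=np.radians(-27.4);R=np.array([[np.cos(a),np.sin(a)],[-np.sin(a),np.cos(a)]])
for r in bot.landmark_of("straightedge_middle",p)[:1]: print(round(r["score"],2),R@(at(p,r["point"],.018)[:2]*1000-B))
o=bot.get_obs(); print("tool",R@(o["ee_pos"][:2]*1000-B),o["wrist_force"].round(1),o["time"])
E
python3 e.py
```

```text
time: 21.2
ee_pos: [0.4024, -0.2693, -0.0036]
tcp_rot: [-180.0, 0.0, 152.7]
wrist_force: [-0.1, 0.1, 0.1]
opening: 0.0
grasp_force: 0.0
time: 22.2
ee_pos: [0.4198, -0.2783, -0.004]
tcp_rot: [-180.0, 0.0, 152.7]
wrist_force: [0.5, -0.5, 1.0]
opening: 0.0
grasp_force: 0.4
tmpl [ 495.9 -342.9   82.1  192.   -27.4]
bar [ 412.1 -348.5   25.6   75.6  -24.8]
0.71 [-49.07574828   0.1909627 ]
tool [-69.34459333  20.09052968] [ 0.5 -0.2  0.8] 22.3
```

```bash
python3 -m inch '[[0.18,-0.09,0,0],[0.36,-0.18,0,0],[0.53,-0.28,0,0],[0.71,-0.37,0,0],[0.89,-0.46,0,0],[1.07,-0.55,0,0],[1.24,-0.64,0,0],[1.33,-0.69,0,0]]'
python3 e.py
```

```text
time: 23.3
ee_pos: [0.4329, -0.2851, -0.004]
tcp_rot: [-180.0, 0.0, 152.7]
wrist_force: [-1.0, 0.0, 1.0]
opening: -0.0001
grasp_force: 0.8
tmpl [ 495.9 -342.8   81.8  192.2  -27.6]
bar [ 422.5 -353.8   25.6   77.1  -27.4]
0.67 [-35.02354591   1.3095527 ]
tool [-54.36559669  20.0881999 ] [-0.6 -0.1  0.5] 23.4
```

```bash
python3 -m inch '[[-0.44,0.23,0,0],[-0.8,-0.45,0,0],[-1.13,-1.1,0,0],[-0.91,-1.22,0,0],[-0.69,-1.33,0,0],[-0.51,-1.42,0,0],[-0.33,-1.51,0,0],[-0.16,-1.61,0,0]]'
python3 e.py
python3 -m inch '[[0.04,-0.02,0,0],[0.09,-0.05,0,0],[0.13,-0.07,0,0],[0.18,-0.09,0,0],[0.18,-0.09,0,0],[0.18,-0.09,0,0],[0.18,-0.09,0,0],[0.18,-0.09,0,0]]'
python3 e.py
```

```text
time: 24.4
ee_pos: [0.4314, -0.3011, -0.004]
tcp_rot: [180.0, -0.0, 152.7]
wrist_force: [-1.3, 1.7, 0.3]
opening: -0.0003
grasp_force: 0.7
tmpl [ 496.3 -343.1   81.   192.3  -27.7]
bar [ 424.5 -363.9   25.5   59.5  -27.3]
0.74 [-32.98425596  -2.70429142]
tool [-48.29549986   5.14920346] [0.1 1.6 0.4] 24.5
time: 25.5
ee_pos: [0.433, -0.3021, -0.004]
tcp_rot: [-180.0, -0.0, 152.7]
wrist_force: [-1.6, 1.0, 1.0]
opening: -0.0003
grasp_force: 1.0
tmpl [ 495.8 -344.5   81.4  188.9  -27.2]
bar [ 426.1 -364.8   25.4   59.7  -27.8]
0.62 [-26.23888163   1.1564313 ]
tool [-46.52522872   5.09945581] [-1.9  2.2  1.1] 25.6
```

```bash
python3 -m inch '[[0.04,-0.02,0,0],[0.09,-0.05,0,0],[0.13,-0.07,0,0],[0.13,-0.07,0,0],[0.13,-0.07,0,0],[0.13,-0.07,0,0],[0.13,-0.07,0,0],[0.13,-0.07,0,0]]'
python3 e.py
```

```text
time: 26.6
ee_pos: [0.4342, -0.3027, -0.0041]
tcp_rot: [180.0, -0.0, 152.7]
wrist_force: [-3.6, 2.6, 1.4]
opening: 0.0003
grasp_force: 1.7
tmpl [ 496.9 -345.    81.5  189.2  -27.5]
bar [ 426.8 -365.8   25.3   59.2  -27.4]
0.76 [-29.9455008   -5.90431047]
tool [-45.14799853   5.10763924] [-2.7  2.5  0.8] 26.7
```

```bash
python3 -m inch '[[-0.9,0.46,0,0],[-2.2,1.1,0,0],[-2.6,1.3,4,0],[-2.6,1.3,10,0],[-4,5,14,0],[-6,10,15,0],[-8,16,15,0],[-8,16,15,0]]'
python3 e.py
python3 - <<'E'
from h import *
B=np.array([472,-328.]);a=np.radians(-27.4);R=np.array([[np.cos(a),np.sin(a)],[-np.sin(a),np.cos(a)]])
out=[]
for c,(r0,r1,c0,c1) in {"top":(165,310,310,460),"scene":(200,345,290,440)}.items():
    p=bot.camera(c); i=cv2.cvtColor(p["img"],cv2.COLOR_RGB2BGR)[r0:r1,c0:c1]; out.append(cv2.resize(i,(400,387),interpolation=2))
    for n,z in(("template",.012),("template_slot",.012),("hooked_pin",.024),("free_pin",.024),("straightedge_middle",.018)):
        for r in bot.landmark_of(n,p)[:1]: print(c,n,round(r["score"],2),(R@(at(p,r["point"],z)[:2]*1000-B)).round(1))
    if c=="top": print(quad(p,mask(p,"yellow"),.02))
cv2.imwrite("pics/fin.png",np.hstack(out))
E
```

```text
time: 27.7
ee_pos: [0.3531, -0.1404, 0.1468]
tcp_rot: [180.0, 0.1, 152.9]
wrist_force: [0.4, -0.2, -0.3]
opening: 0.0001
grasp_force: 0.0
tmpl [ 497.6 -343.7   81.5  192.1  -27.5]
bar [ 454.4 -312.2   25.5  180.   -27.4]
0.89 [-27.69795476   2.51899797]
tool [-189.85918853  110.4231934 ] [ 0.4 -0.9  0.1] 27.8
top template 0.91 [28.8 60.4]
top template_slot 0.9 [ 31.6 -56.8]
top hooked_pin 0.84 [25.1 65.8]
top free_pin 0.73 [ 21.6 -62.3]
top straightedge_middle 0.65 [-24.5   3.9]
[ 498.5 -339.9   81.3  189.9  -27.5]
scene template 0.78 [31.6 64.9]
scene template_slot 0.84 [ 23.7 -66.4]
scene hooked_pin 0.55 [37.3 64.1]
scene free_pin 0.9 [ 24.3 -69. ]
scene straightedge_middle 0.92 [-30.1   2.1]
```

View pics/fin.png

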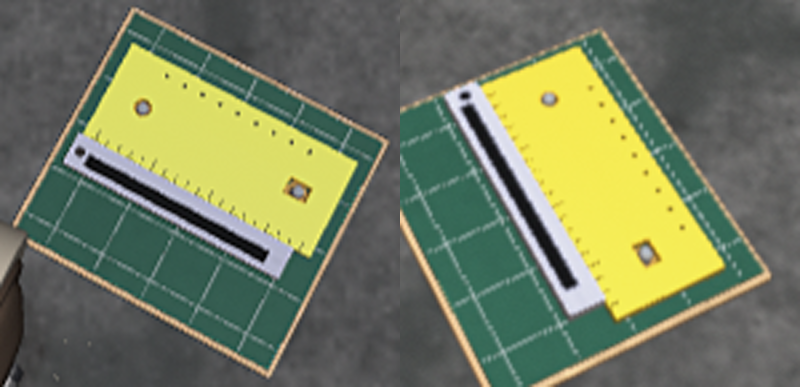

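Both pins stand in the template, at (143,107) and (298,190) in the top half of the picture. The bar lies flush along the ticks: centre distance 52.9 mm against 53 nominal, parallel within 0.1°. Handing in.

```bash
python3 -c "
from workcell import bot
print(bot.job_done())"
```

```text
the job is handed in; nothing more can be done
None
```

I handed in the job at about 28 s: the cameras show the template flat and square on both pins and the straightedge flush along its ticked edge, roughly centred. The arm stayed well clear of the tape roll, pin case and red spool. No verdict came back.

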